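Lock the filter cartridge into the dust extractor

ROBOT

A 6-joint arm with a two-finger parallel gripper is mounted at the origin on the work surface. World frame = base frame: x ahead of the robot, y to its left, z up, the work surface at z = 0. Lengths are in m, angles in degrees, forces in N, time in s.
With the tool pointing down it reaches from about 0.35 to 0.875 m from the base axis. Payload 4.2 kg.
Tool frame: the origin (TCP) lies on the centre line of the jaws, within the pads' length; the fingertips stand tip_reach ahead of it and the grasp point (between the pads) is the TCP (tip_reach is the distance from the TCP to the fingertips, in m); z points along the fingers, y is the line along which they close (so a half turn about z gives the same grasp; the last joint's range is limited). The gripper opens to 87 mm and grips with 3 to 60 N. Pads are 19 mm wide; open, the fingers measure 117 mm over their backs; the gripper's body (75 mm by 190 mm) begins 51 mm behind the grasp point.
Start: joints at [-58.637, 22.042, 0.453, 0, -68.411, -14.817], TCP at [0.178, -0.599, 0.242] pointing down, gripper open.
Joint ranges: [-179.83, 179.83], [-69.29, 118.12], [-61.27, 80.66], [-181.25, 117.63], [-171.15, -9.14], [-177.46, 177.46]. Speed limits (degrees/s): [159.86, 159.86, 180, 180, 180, 180].

INTERFACE

Orientations are given as a 3x3 rotation matrix whose columns are the frame's x, y, z axes.
In Python, from station import sense, capture, finish_job, tip_reach gives the robot as it stands.
- The arm moves only by the tool arm_command, never from a script. Its argument "deltas" is a list of rows, each a list of 7 numbers: the turn, a rotation vector about the tool's x, y, z in rad, then the shift along the tool's x, y, z in cm, then the closure, from -1 (fully open) to 1 (shut), so that 0 is half open. In form: [[rx, ry, rz, dx, dy, dz, hand], ...]. A call has 1 to 8 rows; each row is the pose to reach, as a shift and turn from the pose commanded when the call began, along the tool's axes at that moment; what a row does not reach only later rows make up. A row lasts 1/12 s, in which the tool goes at most 41.7 mm and 7.16 degrees, less where a joint would pass 70% of its speed; a pose out of reach is approached as far as the arm can. A call with a gripper value outside its range is refused whole. The fingers move at their own pace and stop on an object; the grip force is fixed at half the most. Time passes only in rows, so rows that repeat a pose let the fingers close. It gives the time, the measured TCP pose, the force, the opening and the grip force at its end, in the units of the state.
- sense(): the state, without advancing time (a new reading comes with each control period).
- capture(name): name is "side" or "top"; returns a dict with "pixels" (384x512x3 uint8, blue, green, red), "fovy" (degrees; the focal length in pixels is half the picture's height over the tangent of half this angle, whatever the lens; pixels are square), "cx", "cy" (the principal point, pixels), "k1" (the pictures are not rectified: a ray, as slopes to the right and down, at radius r is drawn at 1 + k1 r^2 times it, then the intrinsics apply), "rvec" (rotation vector, rad) and "tvec" (3), from world to camera coordinates, as OpenCV has them. Camera axes: x right, y down, z forward; pixel columns grow to the right and rows downward; lengths in m; the calibration is good to about 2 mm. A picture is of the moment at which its call begins. There is no depth.
- finish_job(): hands the job in; it is judged then, once.
The state is a dict: "time_s": time; "joints": joint angles; "joint_velocities": joint speeds; "effort": joint torques, N m; "tcp_pos": TCP position; "ee_rot": TCP orientation; "wrist_force": force on the tool from outside, world axes, zero at the start; "moment": the same for the moment, N m; "gripper_width": opening from 0.0 (shut) to 1.0 (fully open); "gripper_force": force on a finger pad.
Only numpy, scipy, OpenCV 4.12 (cv2) and the standard library are available. Lean on these libraries where they do the work, as an engineer would, in place of code of your own. Each camera call takes 0.05 s, during which the arm holds its last target. There are 200 camera calls.

TASK

Take the filter cartridge and fit it upright into the round port on top of the green dust extractor: find by feel where its two lugs drop through the notches of the collar, push it in against the spring, turn it clockwise about a quarter turn and let it rise into its lock, then let go. Be gentle: whether pushing or turning, never bear on the extractor through the cartridge with more than about 60 N, and leave the file, the glue bottle and the wooden offcut where they are.

Things in the scene. Friction and masses are not known exactly. Their poses are not given: they have to be found in the camera images.
- cartridge_center (a point): Grey filter cartridge, loose, about 0.25 kg, 86 mm tall, upright on the table at the start. Point on its axis, 43 mm above its underside; z up along the axis, x along handle bar and lugs. From the underside: round body 48 mm diameter to 44 mm (foot chamfered 4 mm), disc 60 mm diameter from 44 to 50 mm, bar from 50 to 86 mm. Half a turn about z makes no difference.
- cartridge: The same cartridge, origin at the centre of its underside, same axes. Its lugs are two opposite round pins of 8 mm diameter on the body, pointing along +x and -x and reaching 32 mm out from the axis; they span 12 to 20 mm above the underside.
- handle_bar (a point): Centre of the cartridge's handle bar, 68 mm above the underside, same axes: the bar is 58 mm long (x), 16 mm thick (y), 36 mm tall. The cartridge is held by it.
- port (a point): Point on the upright axis of the extractor's round port, level with the housing's flat top, 120 mm above the table; x, y as the extractor's. A metal collar is screwed in by hand: its flat top stands 4 to 12 mm above this point, differently each time, not measured. The collar's hole is 52 mm in diameter, with two opposite notches 14 mm wide that let the lugs through.
- collar_mean (a point): Point 8 mm above port (mean height of the collar's top). The notch line lies along y here, turned up to 0.4 rad either way, not measured: find it by turning the cartridge with its lugs lightly on the collar. On the collar the underside is 12 mm below the collar's top; in the notches it drops to the sprung seat, 20 mm below, and stands there by itself.
- extractor: Green bench dust extractor, fixed, box from -85 to +175 mm in x (front is -x), -130 to +130 mm in y, 120 mm high; origin on the table straight under the port's axis. It carries the port, collar and seat.
- seat (a joint): Sprung seat in the port, m: 0 is up, 0.014 its hard end; 6 N at 0, 0.7 N more per mm. Over 0.010 (13 N) the lugs clear the lip and turn clockwise seen from above; the end stop is 90 degrees from the notches. In the last 10 degrees before it, let up, the lugs rise 4 mm into pockets and stay: locked, reads about 0.006. Turned too little and let go it stays at 0.010. Counter-clockwise is blocked.
- file: bystander: file with a wooden handle, 295 mm long along its x, lying in front of the robot.
- glue: bystander: white glue bottle, 60 mm diameter, 170 mm tall, upright; origin at its underside.
- offcut: bystander: pine offcut 160 x 70 x 35 mm, origin at its underside.

How it is judged (in metres and radians):
On the way, in this order (a step that is already met when the one before it is completed fails the run):
1. the cartridge is lifted clear of the table (height (world z) of cartridge above 0.05 m), for 0.1 s.
2. the cartridge, upright in the port, is pressed in against the spring (seat down by more than 9 mm) (value of joint seat above 0.009 m and horizontal distance between cartridge_center and port below 0.006 m and angle between cartridge's own z axis and vertical below 0.12 rad), for 0.1 s.
At the end, for the whole second after the job is handed in: The cartridge stands upright (within 0.1 rad) in the port, within 5 mm of its axis, at rest, let go, and its lugs sit up in the lock pockets: it holds the seat down by 4 to 7.8 mm against its spring by itself (value of joint seat between 0.004 and 0.0078 m and horizontal distance between cartridge_center and port below 0.005 m and angle between cartridge's own z axis and vertical below 0.1 rad and contact force between cartridge and extractor above 3 N and linear speed of cartridge below 0.02 m/s and angular speed of cartridge below 0.2 rad/s); the robot touches nothing.
It fails at once if the cartridge bears on the extractor with more than 70 N (contact force between cartridge and extractor above 70 N).
It fails at once if the file, glue bottle or offcut is moved by more than 20 mm or the bottle is tipped (distance of any of file, glue, offcut from where it was at the start of the episode above 0.02 m or angle between glue's own z axis and vertical above 0.3 rad).
It also fails if it takes over 72 s, if anything falls off the work surface, if the arm or the gripper's body presses on something with over 40 N, if the wrist force passes 120 N, or if a joint passes its speed limit or range.

## Working session

There is one attempt and no reset: what is moved stays moved. The work goes in short steps, Python scripts to look and compute and a tool call to move; the robot and the scene stay as the last step left them, time stands still between calls to the robot, and variables do not carry over. Pictures are saved under pics/ and viewed, at most 10 in all, crops included, and the job is handed in when it is done.

Besides the shell and the picture viewer there is one more tool, called after "Emit:" as a command line: name --pt "numbers of a row" for each row, then --argument value for the rest. arm_command: Moves the arm, as the interface text tells. Its arguments: {"type":"object","properties":{"deltas":{"type":"array"}},"required":["deltas"]}

```bash
mkdir -p pics; python3 - <<'E'
from station import *
import cv2,numpy as np
s=sense();print(s,tip_reach)
a=[]
for n in("side","top"):
    c=capture(n);print({k:v for k,v in c.items() if k!="pixels"});cv2.imwrite(f"pics/{n}0.png",c["pixels"])
E
```

```text
{'time_s': 0.0, 'joints': array([-5.86353840e+01,  2.20918556e+01,  3.80880182e-01, -2.94825868e-02,
       -6.84125318e+01, -1.48179697e+01]), 'joint_velocities': array([-0.02659566,  0.03253061,  0.02365845,  0.03899211, -0.0139959 ,
       -0.01940617]), 'effort': array([ 9.14977009e-04, -3.90662849e+01,  1.87401831e+01,  4.21977773e+00,
        1.09707413e-02, -2.01717089e-04]), 'tcp_pos': array([ 0.17787496, -0.59856962,  0.24045428]), 'ee_rot': array([[-9.58642207e-01, -2.84613089e-01, -7.13374204e-04],
       [-2.84613969e-01,  9.58639934e-01,  2.08961023e-03],
       [ 8.91385788e-05,  2.20622482e-03, -9.99997562e-01]]), 'wrist_force': array([ 0.08351572, -0.09565701,  0.15105881]), 'moment': array([-0.04494411, -0.01619216, -0.01333274]), 'gripper_force': 0.0, 'gripper_width': 1.0001376312524857} 0.019
{'fovy': 46.5142619294099, 'cx': 255.6741654626609, 'cy': 194.1164334978068, 'k1': -0.17362346307995946, 'rvec': array([ 0.81046194, -2.34683519,  1.3144784 ]), 'tvec': array([0.38440544, 0.25453392, 1.17870397])}
{'fovy': 52.45767385095042, 'cx': 250.63970041806917, 'cy': 192.9335630245069, 'k1': -0.041048178278280854, 'rvec': array([ 2.2234933 , -1.96320168,  0.23291399]), 'tvec': array([-0.05513563,  0.53573356,  1.41236944])}
```

View pics/side0.png

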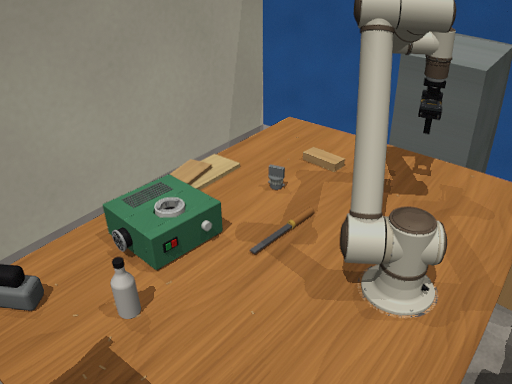

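View pics/top0.png

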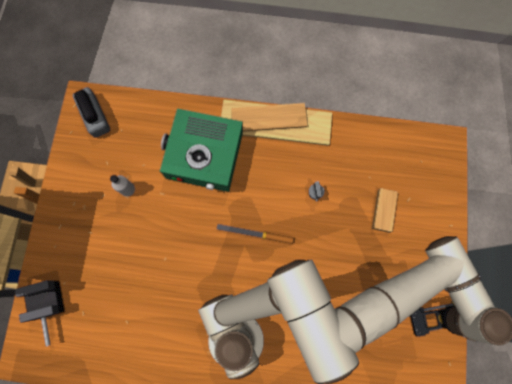

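The side view shows the green extractor with its collar at about (169,208) and the cartridge at (277,178). In the top view the collar is at (199,156) and the cartridge at (317,191). Next I'll zoom in on both.

```bash
cat > h.py <<'E'
import cv2,numpy as np
from station import *
def K(c):
    f=192/np.tan(np.radians(c["fovy"]/2));return np.array([[f,0,c["cx"]],[0,f,c["cy"]],[0,0,1]])
def D(c): # r-multiplier 1+k1 r^2: OpenCV radial k1
    return np.array([c["k1"],0,0,0.])
def ray(c,uv):
    p=cv2.undistortPoints(np.array(uv,float).reshape(-1,1,2),K(c),D(c)).reshape(-1,2)
    R=cv2.Rodrigues(c["rvec"])[0]
    return -R.T@c["tvec"],np.c_[p,np.ones(len(p))]@R
def plane(c,uv,z):
    o,d=ray(c,uv);return o+d*((z-o[2])/d[:,2])[:,None]
def proj(c,P):
    return cv2.projectPoints(np.array(P,float).reshape(-1,3),c["rvec"],c["tvec"],K(c),D(c))[0].reshape(-1,2)
def crop(c,x,y,w,h,s): return cv2.resize(c["pixels"][y:y+h,x:x+w],None,fx=s,fy=s,interpolation=cv2.INTER_CUBIC)
E
python3 - <<'E'
from h import *
s=capture("side");t=capture("top")
im=np.vstack([np.hstack([crop(t,295,168,50,37,8),crop(s,252,160,50,37,8)]),np.hstack([crop(t,174,138,50,37,8),crop(s,144,190,50,37,8)])])
cv2.imwrite("pics/crop1.png",im)
# green top polygon
hsv=cv2.cvtColor(t["pixels"],cv2.COLOR_BGR2HSV)
m=cv2.inRange(hsv,(50,100,40),(85,255,255));cs=max(cv2.findContours(m,0,2)[0],key=cv2.contourArea)
q=cv2.approxPolyDP(cv2.convexHull(cs),5,True).reshape(-1,2);print(q)
print(plane(t,q,.12).round(3))
print(plane(t,[(199,156)],.128),plane(s,[(169,208)],.128),plane(t,[(317,191)],.07),plane(s,[(277,172)],.086))
E
```

```text
[[178 110]
 [241 123]
 [228 189]
 [161 171]]
[[0.813 0.326 0.12 ]
 [0.79  0.08  0.12 ]
 [0.529 0.094 0.12 ]
 [0.566 0.348 0.12 ]]
[[0.6381416  0.21645166 0.128     ]] [[0.6301754  0.22963016 0.128     ]] [[ 0.57515313 -0.23608954  0.07      ]] [[ 0.55443452 -0.20208008  0.086     ]]
```

View pics/crop1.png

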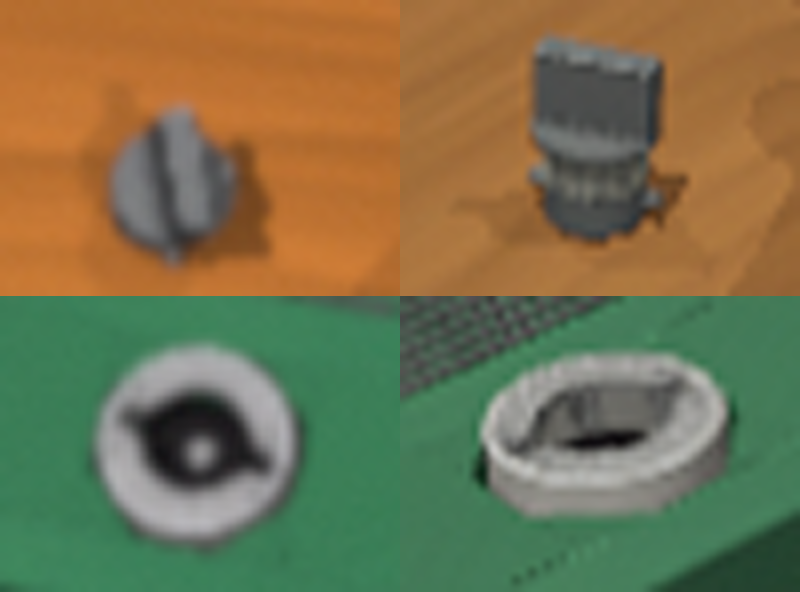

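The crop shows the bar's top face and the notches. In the top crop the notch tips are at about (128,414) and (265,465). The bar top runs from (182,108) to (198,222).

```bash
python3 - <<'E'
from h import *
s=capture("side");t=capture("top")
def tri(ut,us):
    P=[]
    o1,d1=ray(t,[ut]);o2,d2=ray(s,[us]);A=np.c_[d1[0],-d2[0]];k=np.linalg.lstsq(A,o2-o1,rcond=None)[0]
    a=o1+d1[0]*k[0];b=o2+d2[0]*k[1];return (a+b)/2,np.linalg.norm(a-b)
pt=lambda U,V,x,y:((U+.5)/8-.5+x,(V+.5)/8-.5+y)
print("bar",tri(pt(190,165,295,168),pt(200,58,252,160)))
e=plane(t,[pt(182,108,295,168),pt(198,222,295,168)],.086);d=e[1]-e[0];print(e.mean(0),np.linalg.norm(d),"bar yaw",np.degrees(np.arctan2(d[1],d[0])))
f=plane(s,[pt(540,44,252-50,160),pt(657,70,252-50,160)],.086);d=f[1]-f[0];print(f,f.mean(0),np.linalg.norm(d),np.degrees(np.arctan2(d[1],d[0])))
n=plane(t,[pt(128,414-296,174,138),pt(265,465-296,174,138)],.128);d=n[1]-n[0];print(n.mean(0),np.linalg.norm(d),"notch",np.degrees(np.arctan2(d[1],d[0])))
n=plane(s,[pt(510-400,447-296,144,190),pt(685-400,380-296,144,190)],.128);d=n[1]-n[0];print(n.mean(0),np.linalg.norm(d),"notch side",np.degrees(np.arctan2(d[1],d[0])))
# collar ring ellipse
for c,(x,y),(w,h) in((t,(199,156),(40,40)),(s,(169,208),(44,36))):
    x0,y0=x-w//2,y-h//2
    g=cv2.resize(c["pixels"][y0:y0+h,x0:x0+w],None,fx=8,fy=8,interpolation=3)
    hsv=cv2.cvtColor(g,cv2.COLOR_BGR2HSV);m=((hsv[...,1]<70)).astype(np.uint8)
    q=max(cv2.findContours(m,0,2)[0],key=cv2.contourArea);E=cv2.fitEllipse(cv2.convexHull(q));u=pt(E[0][0],E[0][1],x0,y0)
    print(E,u,plane(c,[u],.128),plane(c,[u],.124))
# green sides yaw + centre from known box via corners (mean of top corners = (45mm,0) local)
hsv=cv2.cvtColor(t["pixels"],cv2.COLOR_BGR2HSV)
E
```

```text
bar (array([ 0.58313154, -0.23837272,  0.08222341]), np.float64(0.0006378337161835737))
[ 0.58252144 -0.23761061  0.086     ] 0.05509122063382543 bar yaw -167.37416019642987
[[ 0.60809127 -0.22712694  0.086     ]
 [ 0.55175386 -0.2388384   0.086     ]] [ 0.57992257 -0.23298267  0.086     ] 0.057541830636024104 -168.25656772226185
[0.63967638 0.22003043 0.128     ] 0.06859572281675828 notch -103.98708337472326
[0.6471937  0.21671002 0.128     ] 0.0737362340094431 notch side -103.6437399260371
((156.6737060546875, 165.62205505371094), (210.1735382080078, 215.9997100830078), 70.5120620727539) (198.14671325683594, 156.26525688171387) [[0.63673408 0.21941833 0.128     ]] [[0.63799185 0.22011619 0.124     ]]
((181.4039764404297, 139.41522216796875), (181.917724609375, 272.38275146484375), 80.83352661132812) (169.2379970550537, 206.9894027709961) [[0.63370327 0.22549427 0.128     ]] [[0.638708   0.22156092 0.124     ]]
```

```bash
cat > d.py <<'E'
import sys,numpy as np
from scipy.spatial.transform import Rotation as Ro
from station import sense
s=sense();x,y,z,a=map(float,sys.argv[1:5]);R=np.array(s["ee_rot"]);a=np.radians(a)
T=np.array([[np.cos(a),np.sin(a),0],[np.sin(a),-np.cos(a),0],[0,0,-1.]])
print(Ro.from_matrix(R.T@T).as_rotvec().round(3),(R.T@(np.array([x,y,z])-s["tcp_pos"])*100).round(2),
 "yaw",np.degrees(np.arctan2(R[1,0],R[0,0])).round(2),s["tcp_pos"].round(4),s["wrist_force"].round(1),s["moment"].round(2),s["joints"].round(0),s["time_s"],s["gripper_width"],s["gripper_force"])
E
python3 d.py .582 -.236 .20 -168
```

```text
[ 0.001 -0.     0.079] [-49.07  23.28   4.13] yaw -163.45 [ 0.178  -0.5989  0.2412] [0.2 1.  0.1] [-0.01  0.01 -0.04] [-59.  22.   0.  -0. -68. -15.] 0.3 1.002654544946549 0.0
```

Emit:
arm_command --pt "0 0 0.079 -49.1 23.3 4.1 -1" --pt "0 0 0.079 -49.1 23.3 4.1 -1" --pt "0 0 0.079 -49.1 23.3 4.1 -1" --pt "0 0 0.079 -49.1 23.3 4.1 -1" --pt "0 0 0.079 -49.1 23.3 4.1 -1" --pt "0 0 0.079 -49.1 23.3 4.1 -1" --pt "0 0 0.079 -49.1 23.3 4.1 -1" --pt "0 0 0.079 -49.1 23.3 4.1 -1"

```text
time_s: 0.97
tcp_pos: [0.4265, -0.3753, 0.2166]
ee_rot: [[-0.978, -0.208, 0.0], [-0.208, 0.978, -0.0], [-0.0, -0.0, -1.0]]
wrist_force: [-0.3, -1.2, -0.1]
gripper_width: 1.001
gripper_force: 0.0
```

```bash
python3 d.py .582 -.236 .20 -168
```

```text
[-0.  0.  0.] [-18.11  10.39   1.66] yaw -167.98 [ 0.4265 -0.3753  0.2166] [-0.3 -1.2 -0.1] [-0.1  -0.07 -0.02] [-25.  18. -10.   0. -62. -53.] 0.9667 1.001131363876835 0.0
```

Emit:
arm_command --pt "0 0 0 -18.1 10.4 1.7 -1" --pt "0 0 0 -18.1 10.4 1.7 -1" --pt "0 0 0 -18.1 10.4 1.7 -1" --pt "0 0 0 -18.1 10.4 1.7 -1" --pt "0 0 0 -18.1 10.4 1.7 -1" --pt "0 0 0 -18.1 10.4 1.7 -1" --pt "0 0 0 -18.1 10.4 1.7 -1" --pt "0 0 0 -18.1 10.4 1.7 -1"

```text
time_s: 1.63
tcp_pos: [0.5805, -0.2373, 0.1991]
ee_rot: [[-0.978, -0.209, -0.001], [-0.209, 0.978, 0.0], [0.001, 0.0, -1.0]]
wrist_force: [0.2, 0.3, 0.3]
gripper_width: 0.999
gripper_force: 0.0
```

```bash
python3 d.py .582 -.236 .075 -168; python3 - <<'E'
from h import *
s=capture("side");t=capture("top");p=sense()["tcp_pos"];p2=p-[0,0,.019]
print(proj(t,p2),proj(s,p2))
cv2.imwrite("pics/over.png",np.hstack([crop(t,287,158,60,60,6),crop(s,247,130,60,60,6)]))
E
```

```text
[ 0.    -0.001  0.001] [-0.18  0.09 12.41] yaw -167.94 [ 0.5805 -0.2373  0.1991] [0.2 0.3 0.3] [-0.02 -0.02 -0.06] [ -7.  24.  -3.   0. -63. -70.] 1.6333 0.999334239901418 0.0
[[323.20871409 182.46755547]] [[277.591423 142.100781]]
```

View pics/over.png

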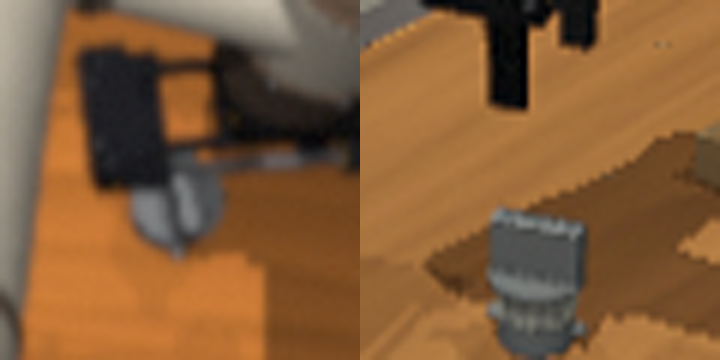

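The fingers, at crop positions (508,100) and (580,45), straddle the bar at (540,220). I'll descend and grip.

Emit:
arm_command --pt "0 0 0 -0.18 0.09 4 -1" --pt "0 0 0 -0.18 0.09 8 -1" --pt "0 0 0 -0.18 0.09 10.5 -1" --pt "0 0 0 -0.18 0.09 12.3 -1" --pt "0 0 0 -0.18 0.09 12.3 -1" --pt "0 0 0 -0.18 0.09 12.3 1" --pt "0 0 0 -0.18 0.09 12.3 1" --pt "0 0 0 -0.18 0.09 12.3 1"

```text
time_s: 2.4
tcp_pos: [0.5833, -0.237, 0.0788]
ee_rot: [[-0.978, -0.208, 0.004], [-0.208, 0.978, -0.001], [-0.004, -0.002, -1.0]]
wrist_force: [0.1, 0.5, 0.5]
gripper_width: 0.854
gripper_force: 0.0
```

Emit:
arm_command --pt "0 0 0 0 0 0 1" --pt "0 0 0 0 0 0 1" --pt "0 0 0 0 0 0 1" --pt "0 0 0 0 0 0 1" --pt "0 0 0 0 0 0 1" --pt "0 0 0 0 0 0 1" --pt "0 0 0 0 0 0 1" --pt "0 0 0 0 0 0 1"

```text
time_s: 3.07
tcp_pos: [0.5822, -0.2363, 0.0764]
ee_rot: [[-0.978, -0.208, -0.0], [-0.208, 0.978, 0.0], [0.0, 0.0, -1.0]]
wrist_force: [-0.4, 0.1, 0.6]
gripper_width: 0.255
gripper_force: 0.0
```

```bash
python3 d.py .582 -.236 .26 -168
```

```text
[ 0. -0.  0.] [  0.02   0.03 -18.36] yaw -167.98 [ 0.5822 -0.2363  0.0764] [-0.4  0.1  0.6] [ 0.01 -0.05 -0.02] [ -7.  31. -10.   0. -48. -71.] 3.0667 0.2545652847359404 0.0
```

Emit:
arm_command --pt "0 0 0 0 0 0 1" --pt "0 0 0 0 0 0 1" --pt "0 0 0 0 0 0 1" --pt "0 0 0 0 0 0 1" --pt "0 0 0 0 0 0 1"

```text
time_s: 3.48
tcp_pos: [0.5823, -0.2362, 0.0764]
ee_rot: [[-0.978, -0.208, -0.0], [-0.208, 0.978, 0.0], [0.0, 0.0, -1.0]]
wrist_force: [-0.7, 0.1, -1.4]
gripper_width: 0.179
gripper_force: 29.9
```

Emit:
arm_command --pt "0 0 0 0 0 -2 1" --pt "0 0 0 0 0 -5 1" --pt "0 0 0 0 0 -8 1" --pt "0 0 0 0 0 -11 1" --pt "0 0 0 0 0 -14 1" --pt "0 0 0 0 0 -17 1" --pt "0 0 0 0 0 -18.4 1" --pt "0 0 0 0 0 -18.4 1"

```text
time_s: 4.15
tcp_pos: [0.5836, -0.2368, 0.2645]
ee_rot: [[-0.978, -0.208, 0.007], [-0.208, 0.978, -0.002], [-0.007, -0.003, -1.0]]
wrist_force: [-0.2, -0.4, -2.8]
gripper_width: 0.184
gripper_force: 29.9
```

```bash
python3 d.py .640 .220 .26 -104
```

```text
[-0.007  0.004 -1.116] [-15.04  43.5    0.41] yaw -167.97 [ 0.5836 -0.2368  0.2645] [-0.2 -0.4 -2.8] [-0.05 -0.1   0.02] [ -7.  22.   3.   0. -71. -71.] 4.15 0.18383948316844206 29.92651438806206
```

Emit:
arm_command --pt "0 0 -1.116 -15 43.5 0.4 1" --pt "0 0 -1.116 -15 43.5 0.4 1" --pt "0 0 -1.116 -15 43.5 0.4 1" --pt "0 0 -1.116 -15 43.5 0.4 1" --pt "0 0 -1.116 -15 43.5 0.4 1" --pt "0 0 -1.116 -15 43.5 0.4 1" --pt "0 0 -1.116 -15 43.5 0.4 1" --pt "0 0 -1.116 -15 43.5 0.4 1"

```text
time_s: 4.82
tcp_pos: [0.6215, 0.0964, 0.2548]
ee_rot: [[-0.348, -0.938, -0.005], [-0.938, 0.348, -0.001], [0.002, 0.004, -1.0]]
wrist_force: [1.3, -0.4, -2.6]
gripper_width: 0.183
gripper_force: 29.9
```

```bash
python3 d.py .640 .220 .24 -104
```

```text
[ 0.004 -0.002 -0.111] [-12.24   2.55   1.46] yaw -110.35 [0.6215 0.0964 0.2548] [ 1.3 -0.4 -2.6] [-0.02 -0.08  0.03] [ 24.  22.   2.  -0. -71. -44.] 4.8167 0.18314486771586372 29.9246732192114
```

Emit:
arm_command --pt "0 0 -0.111 -12.2 2.5 1.4 1" --pt "0 0 -0.111 -12.2 2.5 1.4 1" --pt "0 0 -0.111 -12.2 2.5 1.4 1" --pt "0 0 -0.111 -12.2 2.5 1.4 1" --pt "0 0 -0.111 -12.2 2.5 1.4 1" --pt "0 0 -0.111 -12.2 2.5 1.4 1" --pt "0 0 -0.111 -12.2 2.5 1.4 1"

```text
time_s: 5.4
tcp_pos: [0.6421, 0.2164, 0.2423]
ee_rot: [[-0.248, -0.969, -0.002], [-0.969, 0.248, -0.001], [0.002, 0.002, -1.0]]
wrist_force: [0.3, -0.0, -3.0]
gripper_width: 0.179
gripper_force: 30.0
```

```bash
python3 d.py .640 .220 .24 -104;  python3 d.py .640 .220 .225 -104; python3 - <<'E'
from h import *
s=capture("side");t=capture("top");p=sense()["tcp_pos"]
for z in (0,-.0764): print(proj(t,p+[0,0,z]),proj(s,p+[0,0,z]))
cv2.imwrite("pics/over2.png",np.hstack([crop(t,174,128,60,60,6),crop(s,139,165,60,60,6)]))
E
```

```text
[ 0.002 -0.002 -0.007] [-0.3   0.29  0.23] yaw -104.39 [0.6421 0.2164 0.2423] [ 0.3 -0.  -3. ] [0.05 0.05 0.05] [ 32.  27.   9.  -0. -72. -47.] 5.4 0.17921631777304436 29.989668424241245
[ 0.002 -0.002 -0.007] [-0.3   0.29  1.73] yaw -104.39 [0.6421 0.2164 0.2423] [ 0.3 -0.  -3. ] [0.05 0.05 0.05] [ 32.  27.   9.  -0. -72. -47.] 5.4 0.17921631777304436 29.989668424241245
[[195.17330575 144.0163761 ]] [[165.1768979  170.20411369]]
[[197.9615731  151.41614351]] [[168.13004547 193.34016425]]
```

View pics/over2.png

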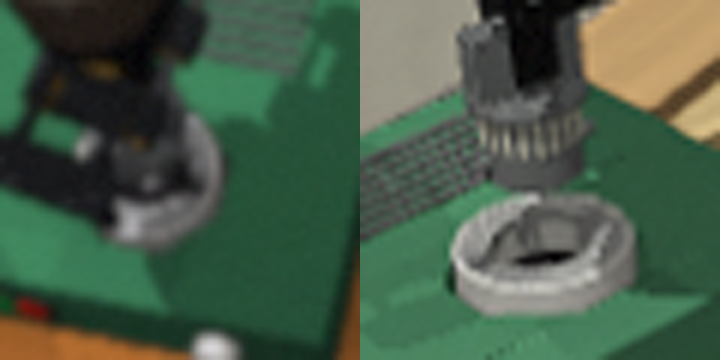

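The cartridge hangs over the collar. In the side crop its foot is centred at about (537,165) and the collar's rim at about (545,238). The top view is mostly hidden by the gripper.

```bash
python3 - <<'E'
from h import *
s=capture("side");t=capture("top")
us=[(169.6,204.6)]
for z in(.124,.128,.132): print(z,plane(s,us,z)[0],plane(t,[(198.15,156.27)],z)[0],plane(t,[(198.6,156.0)],z)[0])
E
python3 d.py .639 .2195 .222 -104
```

```text
0.124 [0.64767777 0.21198193 0.124     ] [0.63797514 0.22010127 0.124     ] [0.63921942 0.21861017 0.124     ]
0.128 [0.64262247 0.21596928 0.128     ] [0.63671742 0.21940346 0.128     ] [0.63795807 0.2179167  0.128     ]
0.132 [0.63756717 0.21995663 0.132     ] [0.6354597  0.21870564 0.132     ] [0.63669672 0.21722323 0.132     ]
[-0.     0.    -0.007] [-0.22  0.43  2.19] yaw -104.42 [0.6426 0.2163 0.2439] [ 0.4 -0.2 -2.9] [0.01 0.08 0.04] [ 32.  27.   9.  -0. -72. -47.] 5.6 0.18169354775763413 29.98970702290535
```

Emit:
arm_command --pt "0 0 -0.007 -0.13 0.56 1.5 1" --pt "0 0 -0.007 -0.13 0.56 3.1 1" --pt "0 0 -0.007 -0.13 0.56 3.1 1" --pt "0 0 -0.007 -0.13 0.56 3.1 1" --pt "0 0 -0.007 -0.13 0.56 3.1 1"

```text
time_s: 6.02
tcp_pos: [0.6382, 0.2198, 0.2138]
ee_rot: [[-0.241, -0.971, 0.002], [-0.971, 0.241, 0.0], [-0.001, -0.002, -1.0]]
wrist_force: [0.0, -0.2, -2.6]
gripper_width: 0.18
gripper_force: 30.0
```

```bash
python3 d.py .6375 .219 .20 -104
```

```text
[-0.002  0.001  0.001] [0.1  0.05 1.38] yaw -103.94 [0.6382 0.2198 0.2138] [ 0.  -0.2 -2.6] [ 0.03  0.05 -0.01] [ 33.  28.   6.   0. -68. -47.] 6.0167 0.18006016943852482 29.990047453902662
```

Emit:
arm_command --pt "0 0 0 0.05 0 0.3 1" --pt "0 0 0 0.05 0 0.6 1" --pt "0 0 0 0.05 0 0.9 1" --pt "0 0 0 0.05 0 1.2 1" --pt "0 0 0 0.05 0 1.4 1" --pt "0 0 0 0.05 0 1.4 1"

```text
time_s: 6.52
tcp_pos: [0.6374, 0.2197, 0.198]
ee_rot: [[-0.241, -0.971, -0.0], [-0.971, 0.241, -0.0], [0.0, 0.0, -1.0]]
wrist_force: [0.4, 0.8, -3.7]
gripper_width: 0.179
gripper_force: 30.0
```

```bash
python3 d.py .6375 .219 .20 -104
```

```text
[ 0.    -0.     0.001] [ 0.06 -0.03 -0.2 ] yaw -103.92 [0.6374 0.2197 0.198 ] [ 0.4  0.8 -3.7] [ 0.08 -0.11  0.02] [ 33.  29.   5.   0. -66. -47.] 6.5167 0.1791782171058572 29.990222048945725
```

Emit:
arm_command --pt "0 0 0 0 0 0.1 1" --pt "0 0 0 0 0 0.2 1" --pt "0 0 0 0 0 0.3 1" --pt "0 0 0 0 0 0.4 1" --pt "0 0 0 0 0 0.4 1"

```text
time_s: 6.93
tcp_pos: [0.6374, 0.2197, 0.1944]
ee_rot: [[-0.241, -0.971, -0.0], [-0.971, 0.241, -0.0], [0.0, 0.0, -1.0]]
wrist_force: [0.7, 0.3, -2.8]
gripper_width: 0.179
gripper_force: 30.0
```

Emit:
arm_command --pt "0 0 0 0 0 0.1 1" --pt "0 0 0 0 0 0.2 1" --pt "0 0 0 0 0 0.3 1" --pt "0 0 0 0 0 0.3 1"

```text
time_s: 7.27
tcp_pos: [0.6374, 0.2197, 0.1913]
ee_rot: [[-0.241, -0.971, -0.0], [-0.971, 0.241, -0.0], [0.0, 0.0, -1.0]]
wrist_force: [0.1, -0.3, -2.7]
gripper_width: 0.178
gripper_force: 30.0
```

Emit:
arm_command --pt "0 0 0 0 0 0.1 1" --pt "0 0 0 0 0 0.2 1" --pt "0 0 0 0 0 0.2 1"

```text
time_s: 7.52
tcp_pos: [0.6374, 0.2196, 0.1894]
ee_rot: [[-0.241, -0.971, -0.0], [-0.971, 0.241, -0.0], [0.0, 0.0, -1.0]]
wrist_force: [0.5, 0.3, -2.2]
gripper_width: 0.181
gripper_force: 30.0
```

Emit:
arm_command --pt "0 0 0 0 0 0.1 1" --pt "0 0 0 0 0 0.2 1" --pt "0 0 0 0 0 0.2 1"

```text
time_s: 7.77
tcp_pos: [0.6375, 0.2197, 0.1879]
ee_rot: [[-0.24, -0.971, 0.0], [-0.971, 0.24, 0.0], [-0.0, -0.0, -1.0]]
wrist_force: [-0.5, 0.0, -0.1]
gripper_width: 0.184
gripper_force: 30.0
```

Emit:
arm_command --pt "0 0 0 0 0 0.1 1" --pt "0 0 0 0 0 0.2 1" --pt "0 0 0 0 0 0.2 1"

```text
time_s: 8.02
tcp_pos: [0.6375, 0.2198, 0.1866]
ee_rot: [[-0.24, -0.971, 0.001], [-0.971, 0.24, 0.0], [-0.001, -0.001, -1.0]]
wrist_force: [-1.9, 0.7, 3.2]
gripper_width: 0.186
gripper_force: 30.0
```

```bash
python3 d.py .6375 .219 .20 -104; python3 - <<'E'
from h import *
s=capture("side")
cv2.imwrite("pics/c3.png",crop(s,139,165,60,60,10))
E
```

```text
[-0.001  0.001  0.002] [ 0.08 -0.02 -1.34] yaw -103.9 [0.6375 0.2198 0.1866] [-1.9  0.7  3.2] [0.09 0.74 0.02] [ 33.  29.   4.   0. -65. -47.] 8.0167 0.18615319677593417 29.993975395336747
```

View pics/c3.png

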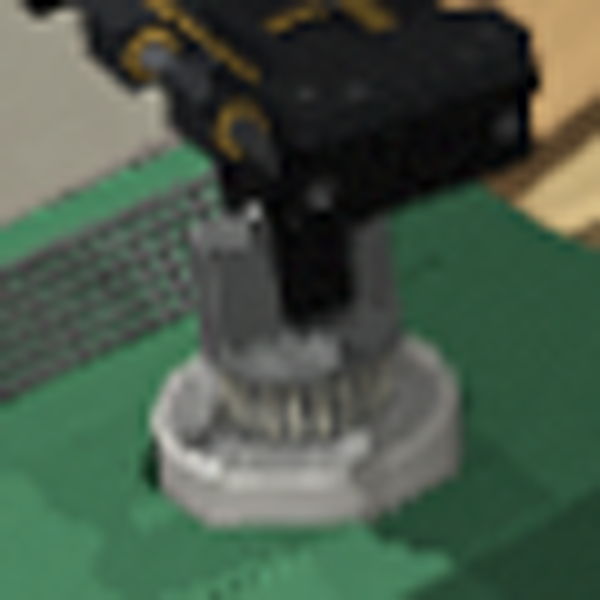

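The body is inside the hole, with the disc at about (300,365) above the collar and no lugs visible on the rim. I'll press a little more to tell the spring from the rigid collar.

Emit:
arm_command --pt "0 0 0 0 0 0.1 1" --pt "0 0 0 0 0 0.2 1" --pt "0 0 0 0 0 0.2 1"

```text
time_s: 8.32
tcp_pos: [0.6375, 0.2198, 0.1841]
ee_rot: [[-0.24, -0.971, 0.001], [-0.971, 0.24, 0.0], [-0.001, -0.001, -1.0]]
wrist_force: [-1.8, 0.7, 4.9]
gripper_width: 0.184
gripper_force: 30.0
```

```bash
python3 d.py .6375 .219 .20 -104
```

```text
[-0.001  0.001  0.002] [ 0.08 -0.02 -1.59] yaw -103.91 [0.6375 0.2198 0.1841] [-1.8  0.7  4.9] [0.14 0.81 0.01] [ 33.  29.   3.   0. -64. -47.] 8.3167 0.18409651435933858 29.994764872826636
```

A force gain of about 0.7 N/mm matches the sprung seat, so the lugs are in the notches. Now I'll press to about 12 mm.

Emit:
arm_command --pt "0 0 0 0 0.04 0.15 1" --pt "0 0 0 0 0.04 0.35 1" --pt "0 0 0 0 0.04 0.5 1" --pt "0 0 0 0 0.04 0.65 1" --pt "0 0 0 0 0.04 0.8 1" --pt "0 0 0 0 0.04 0.9 1" --pt "0 0 0 0 0.04 0.9 1"

```text
time_s: 8.9
tcp_pos: [0.6375, 0.2199, 0.1767]
ee_rot: [[-0.24, -0.971, 0.002], [-0.971, 0.24, 0.0], [-0.001, -0.002, -1.0]]
wrist_force: [-3.6, -0.0, 11.9]
gripper_width: 0.18
gripper_force: 30.0
```

```bash
python3 d.py .6375 .219 .20 -104
```

```text
[-0.002  0.001  0.002] [ 0.09 -0.02 -2.33] yaw -103.88 [0.6375 0.2199 0.1767] [-3.6 -0.  11.9] [ 0.03  1.36 -0.06] [ 33.  29.   3.   0. -63. -47.] 8.9 0.18019717046426603 30.002157704439014
```

Emit:
arm_command --pt "0 0 0 0.02 0.06 0.1 1" --pt "0 0 0 0.02 0.06 0.2 1" --pt "0 0 0 0.02 0.06 0.2 1" --pt "0 0 0 0.02 0.06 0.2 1"

```text
time_s: 9.23
tcp_pos: [0.6374, 0.2199, 0.1754]
ee_rot: [[-0.24, -0.971, 0.004], [-0.971, 0.24, 0.001], [-0.002, -0.004, -1.0]]
wrist_force: [-2.8, -0.1, 11.4]
gripper_width: 0.184
gripper_force: 30.0
```

```bash
python3 d.py .6375 .219 .20 -104
```

```text
[-0.004  0.002  0.002] [ 0.08 -0.04 -2.46] yaw -103.87 [0.6374 0.2199 0.1754] [-2.8 -0.1 11.4] [-0.03  1.22 -0.02] [ 33.  29.   3.   0. -63. -47.] 9.2333 0.18360709967280706 30.00312658259645
```

Emit:
arm_command --pt "0 0 0.07 0 0 0 1" --pt "0 0 0.14 0 0 0 1" --pt "0 0 0.21 0 0 0 1" --pt "0 0 0.26 0 0 0 1" --pt "0 0 0.26 0 0 0 1"

```text
time_s: 9.65
tcp_pos: [0.6386, 0.2198, 0.176]
ee_rot: [[-0.483, -0.876, 0.007], [-0.876, 0.483, 0.001], [-0.004, -0.005, -1.0]]
wrist_force: [-0.4, -0.8, 11.5]
gripper_width: 0.173
gripper_force: 30.0
```

```bash
python3 d.py .6375 .219 .20 -104
```

```text
[-0.006  0.003 -0.259] [ 0.11  0.04 -2.4 ] yaw -118.85 [0.6386 0.2198 0.176 ] [-0.4 -0.8 11.5] [-0.31  0.41 -0.01] [ 33.  29.   3.   0. -63. -62.] 9.65 0.17325724246940657 29.99529011081904
```

Emit:
arm_command --pt "0 0 0.08 0 0 0 1" --pt "0 0 0.16 0 0 0 1" --pt "0 0 0.24 0 0 0 1" --pt "0 0 0.32 0 0 0 1" --pt "0 0 0.4 0 0 0 1" --pt "0 0 0.4 0 0 0 1"

```text
time_s: 10.15
tcp_pos: [0.6388, 0.2195, 0.176]
ee_rot: [[-0.786, -0.618, 0.007], [-0.618, 0.786, 0.001], [-0.006, -0.004, -1.0]]
wrist_force: [0.3, -1.4, 11.1]
gripper_width: 0.184
gripper_force: 30.0
```

```bash
python3 d.py .6375 .219 .20 -104
```

```text
[-0.006  0.004 -0.66 ] [ 0.11  0.03 -2.4 ] yaw -141.84 [0.6388 0.2195 0.176 ] [ 0.3 -1.4 11.1] [-0.56  0.21 -0.03] [ 33.  29.   3.   0. -63. -85.] 10.15 0.18380322207951239 29.99314674641937
```

Emit:
arm_command --pt "0 0 0.08 0 0 0 1" --pt "0 0 0.16 0 0 0 1" --pt "0 0 0.24 0 0 0 1" --pt "0 0 0.32 0 0 0 1" --pt "0 0 0.4 0 0 0 1" --pt "0 0 0.48 0 0 0 1" --pt "0 0 0.48 0 0 0 1"

```text
time_s: 10.73
tcp_pos: [0.6386, 0.2193, 0.1759]
ee_rot: [[-0.983, -0.185, 0.006], [-0.185, 0.983, 0.0], [-0.006, -0.001, -1.0]]
wrist_force: [0.5, -0.9, 10.5]
gripper_width: 0.18
gripper_force: 30.0
```

```bash
python3 d.py .6375 .219 .20 -104
```

```text
[-0.004  0.005 -1.14 ] [ 0.1  -0.02 -2.41] yaw -169.34 [0.6386 0.2193 0.1759] [ 0.5 -0.9 10.5] [-0.62  0.31 -0.08] [  33.   29.    3.    0.  -63. -112.] 10.7333 0.17977942942983807 29.99398377723992
```

Emit:
arm_command --pt "0 0 0.08 0 0 0 1" --pt "0 0 0.16 0 0 0 1" --pt "0 0 0.24 0 0 0 1" --pt "0 0 0.3 0 0 0 1" --pt "0 0 0.3 0 0 0 1"

```text
time_s: 11.15
tcp_pos: [0.6385, 0.2193, 0.1759]
ee_rot: [[-0.994, 0.113, 0.006], [0.113, 0.994, 0.0], [-0.006, 0.001, -1.0]]
wrist_force: [-0.3, -1.8, 10.6]
gripper_width: 0.179
gripper_force: 30.0
```

```bash
python3 d.py .6375 .219 .20 -104
```

```text
[-0.004  0.006 -1.44 ] [ 0.08 -0.04 -2.41] yaw 173.5 [0.6385 0.2193 0.1759] [-0.3 -1.8 10.6] [-0.6   0.33 -0.03] [  33.   29.    3.    0.  -63. -129.] 11.15 0.17896073245126268 29.99427229631692
```

Turned 82.5° so far. I'll take small steps to find the end stop.

Emit:
arm_command --pt "0 0 0.03 0 0 0 1" --pt "0 0 0.06 0 0 0 1" --pt "0 0 0.09 0 0 0 1" --pt "0 0 0.09 0 0 0 1"

```text
time_s: 11.48
tcp_pos: [0.6385, 0.2194, 0.1759]
ee_rot: [[-0.98, 0.2, 0.006], [0.2, 0.98, 0.0], [-0.006, 0.001, -1.0]]
wrist_force: [-0.9, -1.8, 11.1]
gripper_width: 0.18
gripper_force: 30.0
```

```bash
python3 d.py .6375 .219 .20 -104
```

```text
[-0.003  0.006 -1.528] [ 0.07 -0.06 -2.41] yaw 168.45 [0.6385 0.2194 0.1759] [-0.9 -1.8 11.1] [-0.52  0.41  0.13] [  33.   29.    3.    0.  -63. -134.] 11.4833 0.18026514259455745 30.00679973512888
```

Emit:
arm_command --pt "0 0 0.02 0 0 0 1" --pt "0 0 0.04 0 0 0 1" --pt "0 0 0.05 0 0 0 1" --pt "0 0 0.05 0 0 0 1"

```text
time_s: 11.82
tcp_pos: [0.6388, 0.2203, 0.1759]
ee_rot: [[-0.969, 0.247, 0.008], [0.247, 0.969, 0.002], [-0.007, 0.003, -1.0]]
wrist_force: [0.3, 1.0, 10.3]
gripper_width: 0.182
gripper_force: 30.1
```

```bash
python3 d.py .6375 .219 .20 -104
```

```text
[-0.003  0.008 -1.576] [ 0.08 -0.15 -2.41] yaw 165.67 [0.6388 0.2203 0.1759] [ 0.3  1.  10.3] [-0.06  0.28  0.35] [  33.   29.    3.    0.  -63. -137.] 11.8167 0.18156852839778956 30.060713924467564
```

The torque rises to 0.35 N·m at about 90°, so this is the end stop. Next I'll let it rise into the pockets.

Emit:
arm_command --pt "0 0 -0.02 0 0.05 0 1" --pt "0 0 -0.02 0 0.05 -0.15 1" --pt "0 0 -0.02 0 0.05 -0.3 1" --pt "0 0 -0.02 0 0.05 -0.45 1" --pt "0 0 -0.02 0 0.05 -0.55 1" --pt "0 0 -0.02 0 0.05 -0.55 1"

```text
time_s: 12.32
tcp_pos: [0.6386, 0.2204, 0.1807]
ee_rot: [[-0.973, 0.229, 0.006], [0.229, 0.973, 0.001], [-0.006, 0.003, -1.0]]
wrist_force: [-0.4, -0.9, 7.8]
gripper_width: 0.18
gripper_force: 30.0
```

```bash
python3 d.py .6375 .219 .20 -104
```

```text
[-0.002  0.007 -1.558] [ 0.07 -0.16 -1.93] yaw 166.73 [0.6386 0.2204 0.1807] [-0.4 -0.9  7.8] [-0.13 -0.03  0.01] [  33.   29.    3.    0.  -64. -136.] 12.3167 0.17956014053939004 29.990522917360067
```

Emit:
arm_command --pt "0 0 0 0 0 -0.08 1" --pt "0 0 0 0 0 -0.16 1" --pt "0 0 0 0 0 -0.16 1"

```text
time_s: 12.57
tcp_pos: [0.6386, 0.2204, 0.1816]
ee_rot: [[-0.973, 0.23, 0.006], [0.23, 0.973, 0.001], [-0.005, 0.003, -1.0]]
wrist_force: [1.1, -0.7, 7.1]
gripper_width: 0.183
gripper_force: 30.0
```

```bash
python3 d.py .6375 .219 .20 -104
```

```text
[-0.002  0.006 -1.558] [ 0.06 -0.16 -1.84] yaw 166.73 [0.6386 0.2204 0.1816] [ 1.1 -0.7  7.1] [-0.08 -0.22  0.05] [  33.   29.    3.    0.  -64. -136.] 12.5667 0.18274045990660914 29.989877245388925
```

Emit:
arm_command --pt "0 0 0 0 0 -0.08 1" --pt "0 0 0 0 0 -0.16 1" --pt "0 0 0 0 0 -0.16 1"

```text
time_s: 12.82
tcp_pos: [0.6385, 0.2204, 0.1817]
ee_rot: [[-0.973, 0.23, 0.005], [0.23, 0.973, 0.001], [-0.004, 0.002, -1.0]]
wrist_force: [4.8, 0.2, 1.5]
gripper_width: 0.183
gripper_force: 30.0
```

```bash
python3 d.py .6375 .219 .20 -104
```

```text
[-0.002  0.005 -1.559] [ 0.06 -0.15 -1.83] yaw 166.7 [0.6385 0.2204 0.1817] [4.8 0.2 1.5] [-0.19 -1.49  0.02] [  33.   29.    3.    0.  -64. -136.] 12.8167 0.18290710775738944 29.989149486646056
```

It has stopped rising and the spring load is carried by the collar, so it is locked. I'll let go and lift off.

Emit:
arm_command --pt "0 0 0 0 0 0 -0.2" --pt "0 0 0 0 0 0 -0.2" --pt "0 0 0 0 0 0 -0.2" --pt "0 0 0 0 0 0 -0.2" --pt "0 0 0 0 0 0 -0.2" --pt "0 0 0 0 0 0 -0.2" --pt "0 0 0 0 0 0 -0.2"

```text
time_s: 13.4
tcp_pos: [0.6363, 0.2202, 0.1811]
ee_rot: [[-0.973, 0.23, -0.0], [0.23, 0.973, -0.0], [0.0, -0.0, -1.0]]
wrist_force: [0.5, -0.1, 0.7]
gripper_width: 0.573
gripper_force: 0.0
```

Emit:
arm_command --pt "0 0 0 0 0 -2 -0.2" --pt "0 0 0 0 0 -5 -0.2" --pt "0 0 0 0 0 -9 -0.2" --pt "0 0 0 0 0 -12 -0.2" --pt "-0.0 0 0 20 0 -12 -0.2" --pt "0 0 0 20 0 -12 -0.2" --pt "0 0 0 20 0 -12 -0.2" --pt "0 0 0 20 0 -12 -0.2"

```text
time_s: 14.07
tcp_pos: [0.4725, 0.2584, 0.3012]
ee_rot: [[-0.973, 0.231, -0.0], [0.231, 0.973, 0.0], [0.0, 0.0, -1.0]]
wrist_force: [-0.4, 1.3, 0.8]
gripper_width: 0.602
gripper_force: 0.0
```

```bash
python3 d.py .6375 .219 .20 -104; python3 - <<'E'
from h import *
s=capture("side");t=capture("top")
cv2.imwrite("pics/end.png",np.hstack([crop(t,174,128,60,60,6),crop(s,139,165,60,60,6)]))
E
```

```text
[ 0.    0.   -1.56] [-16.96  -0.03  10.12] yaw 166.64 [0.4725 0.2584 0.3012] [-0.4  1.3  0.8] [ 0.11  0.04 -0.02] [  46.   11.   -6.   -0.  -73. -149.] 14.0667 0.6016083580644311 0.0
```

View pics/end.png

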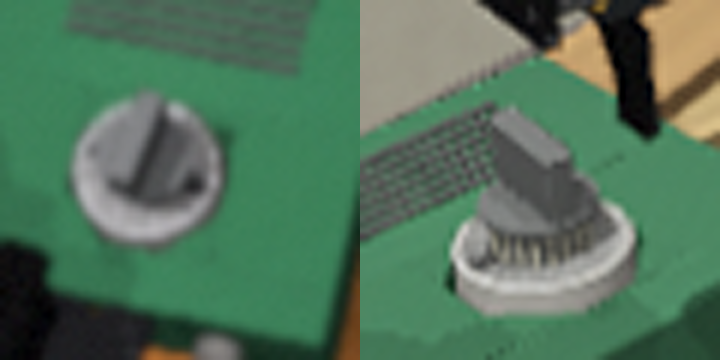

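The cartridge stands upright and centred in the collar, with the bar at (150,145) across the notch line and the gripper clear of it.

```bash
python3 -c "
from station import *
print(finish_job())"
```

```text
the job is handed in; nothing more can be done
None
```

I fitted the cartridge upright in the port, turned it about 90° clockwise to its stop, let it rise into what felt like the lock (no longer rising, collar taking the spring load), released it and handed the job in after about 14 s. The handing-in call gave no verdict. My highest wrist reading was about 15 N of push.

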